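Clamp a tube wheel on a rotator shaft

TASK

The tube wheel of this lab rotator is loose on its shaft. Turn the shaft by its crank until the shaft's flat faces straight up at the setscrew in the wheel's hub, and let go of the crank; then take the larger T-handle hex key from the stand and tighten the setscrew clockwise until it clamps the flat firmly (0.13 N m above its running drag) without forcing it (never more than 0.18 N m above the drag). Put the key back upright, fully down, in a hole of the stand, and leave everything else on the bench where it is.

Things in the scene. Friction and masses are not known exactly. Their poses are not given: they have to be found in the camera images.
- rotator: tube rotator fixed to the bench, shaft along its y at height 85 mm. Origin on the bench under the setscrew's middle place; x away from the robot at yaw 0, y towards the white drive box, z up. Base plate 160 mm (x), y -94 to +181 mm, 12 mm thick. Drive box x +-70, y 71 to 176 mm, top 150 mm high. Bearing pedestal y -60 to -40 mm, top 106 mm high; the crank is beyond it
- shaft_turn (a joint): turn of the 20 mm shaft, rad: 0 = its 1.5 mm deep flat faces straight up at the setscrew; positive = leaning to the rotator's +x. The crank arm points where the flat looks. Starts at 0.5 to 1.6. Turns against 0.1 N m (2 N at the grip), stays where left. With the flat more than 0.2 rad off, the screw clamps on the round of the shaft about 1 rad too early
- crank_grip (a point): middle of the crank's grey round grip: 16 mm diameter, 46 mm long along the rotator's y, 107 mm to the -y side of the rotator's origin, 50 mm from the shaft axis (axis 85 mm above the bench), turning with the crank. The crank arm begins 23 mm to its +y side; its other end is free
- screw_turn (a joint): turn of the setscrew, rad; positive = clockwise from above = tighter, 1.5 mm down per rad (fast locking thread). Starts at 0 to 0.3; then two opposite flats of its hex socket face the rotator's x turned clockwise by this value. Runs with a drag of 0.15 to 0.2 N m, meets the flat somewhere between 1.4 and 2.2 rad (to be felt); from there the torque rises about 0.3 N m per rad. Stays where left
- socket_mouth (a point): centre of the hex socket's mouth, on the top face of the vertical setscrew in the wheel's 48 mm hub, about 112 mm above the bench, up to 8 mm along the shaft from its middle place. Socket 10 mm across flats plus 0.8 mm play, 10 mm deep, mouth countersunk 1.5 mm. The wheel, held from turning by a fork, stands 18 to 26 mm to the +y side, rim 35 mm above this point
- key: larger T-handle hex key, about 0.18 kg: steel hex shank 10 mm across flats, 120 mm long, rounded end; grey bar handle 80 mm long, 14 mm wide, 18 mm high. Origin at the shank's tip, z up to the handle; bar along the key's x, two opposite flats of the hex face its x. Fits the socket every 60 degrees with 5 degrees of play either way; twists up to 0.25 rad ahead of the screw under load
- key_grip (a point): centre of the larger key's handle bar, 128 mm above its tip
- key_tip (a point): tip of the larger key's shank
- key_stand: aluminium block fixed to the bench, 50 mm (x) by 140 mm (y) by 45 mm high, origin at the centre of its underside, with two round upright holes 14 mm wide, 40 mm deep, 80 mm apart along its y; each holds one key, and they may stand either way round
- hole_a (a point): centre of the mouth of the stand's hole on its -y side, 45 mm above the bench; hole bottom 40 mm below
- hole_b (a point): the same for the hole on its +y side
- small_key: the smaller T-handle hex key, 6 mm across flats, 95 mm shank, bar 60 mm; too small for this screw; stays in its hole. Origin at its tip
- setscrew: the setscrew: 20 mm thread, 14 mm long. Origin at its lower end, 14 mm below socket_mouth; the socket's floor is 4 mm above this origin
- shaft: the shaft with its crank; origin on the shaft axis under the nominal place of the screw; its z looks out of the flat
- tube_rack: white rack of tubes, 70 x 160 x 104 mm, loose, stays
- reagent_bottle: white bottle, 68 mm diameter, 160 mm high, loose, stays
- beaker: glass beaker, 72 mm diameter, 90 mm high, loose, stays
- screwdriver: screwdriver lying on the bench, stays
- spare_collar: steel ring 40 mm diameter, 15 mm high, loose, stays
- spare_wheel: second tube wheel lying flat, 124 mm diameter, 33 mm high, loose, stays
- freezer_box: cardboard box 130 x 130 x 53 mm, loose, stays
- clamp_pad: brass pad 9 x 33 x 2.5 mm inside the hub, under the setscrew, pressed by it onto the shaft: about 9 N for each 0.0135 N m of torque above the drag. Origin at the centre of its underside
Things that resemble listed ones, but are neither listed nor needed, are in the scene too. What is shaped like the key but purple is not meant. Of the things shaped like the key_stand, the aluminium one is meant.

How it is judged (in metres and radians):
On the way, in this order (a step that is already met when the one before it is completed fails the run):
1. the shaft is turned until its flat faces the setscrew (within 0.2 rad) and the crank is let go (value of joint shaft_turn between -0.2 and 0.2 rad and contact force between the fingers and shaft below 0.5 N), for 0.2 s.
2. the larger key is in the setscrew's socket (horizontal distance between key_tip and socket_mouth below 0.002 m and z of key_tip in the frame of setscrew below 0.008 m and angle between key's own z axis and vertical below 0.12 rad), for 0.1 s.
3. the setscrew, turned with the key, clamps its pad on the shaft's flat (contact force between clamp_pad and shaft above 55 N and value of joint shaft_turn between -0.12 and 0.12 rad and contact force between key and setscrew above 1 N), for 0.1 s.
At the end, for the whole second after the job is handed in: the setscrew's pad presses on the shaft with more than 55 N (0.08 N m above the drag), the flat faces it within 0.12 rad, and the larger key stands fully down and upright in a hole of the stand (tip within 6 mm of the hole's axis and 12 mm of the bench, tilt under 0.15 rad), at rest (contact force between clamp_pad and shaft above 55 N and value of joint shaft_turn between -0.12 and 0.12 rad and (horizontal distance between key_tip and hole_a below 0.006 m or horizontal distance between key_tip and hole_b below 0.006 m) and height (world z) of key_tip below 0.012 m and angle between key's own z axis and vertical below 0.15 rad and linear speed of key below 0.02 m/s); the robot touches nothing.
It fails at once if the setscrew is over-tightened (its pad presses on the shaft with more than 125 N, 0.19 N m above the drag) (contact force between clamp_pad and shaft above 125 N).
It fails at once if the small key or another thing on the bench is moved more than 20 mm (distance of any of small_key, tube_rack, reagent_bottle, beaker, screwdriver, spare_collar, spare_wheel, freezer_box from where it was at the start of the episode above 0.02 m).
It also fails if it takes over 72 s, if anything falls off the work surface, if the arm or the gripper's body presses on something with over 40 N, if the wrist force passes 120 N, or if a joint passes its speed limit or range.

ROBOT

A 6-joint arm with a two-finger parallel gripper is mounted at the origin on the work surface. World frame = base frame: x ahead of the robot, y to its left, z up, the work surface at z = 0. Lengths are in mm, angles in rad, forces in N, time in s.
With the tool pointing down it reaches from about 325 to 875 mm from the base axis. Payload 4.4 kg.
Tool frame: the origin (TCP) lies at the very end of the fingers, on their centre line; the grasp point (between the pads) lies 19 mm behind it (bot.grip_point_offset is the distance from the TCP to the grasp point, in mm); z points along the fingers, y is the direction in which the jaws open and shut (so a half turn about z gives the same grasp; the last joint's range is limited). The gripper opens to 85 mm and grips with 20 to 120 N. Pads are 22 mm wide; open, the fingers measure 114 mm over their backs; the gripper's body (76 mm by 85 mm) begins 54 mm behind the grasp point. The pads swing forward as they close: fully open they stand 13 mm farther back than shut.
Start: joints at [0.966, 0.207, 1.542, -0, 1.393, -0.15], TCP at [252.597, 516.548, 231.282] pointing down, gripper open.
Joint ranges: [-2.73, 2.73], [-0.86, 2.22], [0.23, 2.46], [-1.11, 4.25], [0.08, 2.63], [-2.82, 2.82]. Speed limits (rad/s): [2.79, 2.79, 3.14, 3.14, 3.14, 3.14].

INTERFACE

Orientations are given as a rotation vector (axis times angle).
In Python, from workcell import bot gives the robot as it stands. Calls block until the motion is done:
- bot.move_to(position, orientation): joint-space move of the TCP to a pose.
- bot.movel(position, rotation=None, rate=150, until_force=None): straight line of the TCP; rotation=None keeps the orientation; rate is the mean speed in mm/s. With until_force (N) it stops when the force on the tool has changed by that much, and returns True; else False.
- bot.move_j(angles): joint-space move.
- bot.move_gripper(opening, squeeze=None): finger opening in mm; squeeze is the grip in N (None keeps the last); returns when the fingers have stopped.
- bot.pause(seconds).
- bot.inverse_kinematics(position, orientation): joint angles nearest the present ones, or None.
- bot.state(): the state.
- bot.camera(name): name is "side" or "top" or "wrist"; returns a dict with "image" (384x512x3 uint8, blue, green, red), "depth" (384x512 float32, mm along the optical axis (not along the pixel's ray), 0 where there is no reading), "fov_y" (degrees; the focal length in pixels is half the picture's height over the tangent of half this angle, whatever the lens; pixels are square), "cx", "cy" (the principal point, pixels), "k1" (the pictures are not rectified: a ray, as slopes to the right and down, at radius r is drawn at 1 + k1 r^2 times it, then the intrinsics apply), "eye" and "rotation" of the camera in the world. Camera axes: x right, y down, z forward; pixel columns grow to the right and rows downward; lengths in mm; the calibration is good to about 2 mm. A picture is of the moment at which its call begins.
A pose or a line that the arm cannot do raises bot.Unreachable and nothing moves.
- bot.close_job(): hands the job in, once; it reports no verdict.
The state is a dict: "clock": time; "joint_pos": joint angles; "qd": joint speeds; "joint_efforts": joint torques, N m; "tcp_pos": TCP position; "tcp_rot": TCP orientation; "ft_force": force on the tool from outside, world axes, zero at the start; "torque": the same for the moment, N m; "width": finger opening in mm.
Only numpy, scipy, OpenCV 4.12 (cv2) and the standard library are available. Lean on these libraries where they do the work, as an engineer would, in place of code of your own. Each camera call takes 0.05 s, during which the arm holds its last target.

## Working session

There is one attempt and no reset: what is moved stays moved. The work goes in short steps, each a Python script; the robot and the scene stay as the last script left them, time stands still between calls to the robot, and variables do not carry over. Pictures are saved under pics/ and viewed, and the job is handed in when it is done.

```bash
ls; mkdir -p pics; cat > h.py <<'E'
import numpy as np, cv2
from workcell import bot
def snap(name,fn=None):
    c=bot.camera(name)
    if fn: cv2.imwrite('pics/'+fn,c['image'])
    np.savez('cam_%s.npz'%name if not fn else 'pics/'+fn[:-4]+'.npz',**c)
    return c
def K(c):
    f=c['image'].shape[0]/2/np.tan(np.radians(float(c['fov_y']))/2)
    return f
def pix2world(c,u,v,depth=None,z=None):
    f=K(c); u=np.atleast_1d(np.asarray(u,float)); v=np.atleast_1d(np.asarray(v,float))
    k=float(c['k1'])
    xd=(u-c['cx'])/f; yd=(v-c['cy'])/f
    x,y=xd.copy(),yd.copy()
    for _ in range(30):
        s=1+k*(x*x+y*y); x=xd/s; y=yd/s
    d=np.stack([x,y,np.ones_like(x)],-1)
    R=np.asarray(c['rotation']); R=R if R.shape==(3,3) else cv2.Rodrigues(R)[0]
    w=d@R.T; e=np.asarray(c['eye'])
    if z is not None: t=(z-e[2])/w[:,2]
    else: t=np.atleast_1d(depth)
    return e+w*t[:,None]
def cloud(c):
    h,w=c['depth'].shape
    v,u=np.mgrid[:h,:w]
    return pix2world(c,u.ravel(),v.ravel(),c['depth'].ravel()).reshape(h,w,3)
def proj(c,P):
    R=np.asarray(c['rotation']); R=R if R.shape==(3,3) else cv2.Rodrigues(R)[0]
    p=(np.atleast_2d(P)-c['eye'])@R
    x=p[:,0]/p[:,2];y=p[:,1]/p[:,2];s=1+float(c['k1'])*(x*x+y*y);f=K(c)
    return np.stack([c['cx']+f*x*s,c['cy']+f*y*s],-1)
E
python3 - <<'E'
from h import *
for n in ['side','top','wrist']:
    c=snap(n,n+'0.png'); print(n,c['fov_y'],c['cx'],c['cy'],c['k1'],c['eye'],np.asarray(c['rotation']).round(3).tolist())
print(bot.state())
E
```

```text
pics
side 47.724385706701575 252.8887506990674 190.65598358993398 -0.02512350211102798 [ -86.61222062 -587.48077266  994.95435004] [-2.207, 0.964, -0.394]
top 45.902865842202694 256.45511224189426 191.29994841426503 -0.08684372568420887 [ 419.83772624  -20.19696183 1473.80419317] [-2.169, 2.197, -0.072]
wrist 71.46326243478312 251.12573846194857 196.0960506202714 -0.020949710586261473 [180.72259953 550.86005789 372.33806943] [2.429, 1.517, 0.241]
{'clock': 0.15, 'joint_pos': array([ 9.65512672e-01,  2.07255519e-01,  1.54267670e+00, -2.50157200e-06,
        1.39352042e+00, -1.50510405e-01]), 'qd': array([ 1.84396888e-03, -1.47185043e-03, -4.35140803e-03,  2.17801461e-03,
       -9.10730819e-04, -5.79261864e-05]), 'joint_efforts': array([-3.99865021e-04, -3.83512974e+01, -2.92035323e+01, -3.34530678e-04,
        6.70058376e-03,  3.71001431e-05]), 'tcp_pos': array([252.23514189, 516.03663881, 230.3506244 ]), 'tcp_rot': array([-7.08060984e-01, -3.06005711e+00,  2.71635336e-03]), 'ft_force': array([ 0.64869354,  0.58103222, -0.05677766]), 'torque': array([ 0.04022839,  0.01856647, -0.03348192]), 'width': 85.21813325426288}
```

View pics/top0.png

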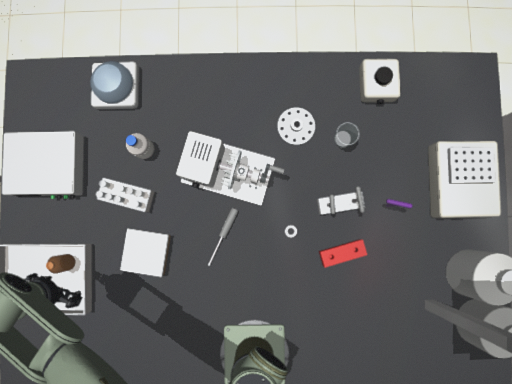

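View pics/side0.png

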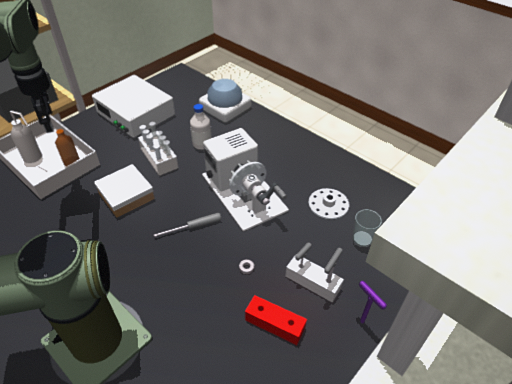

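View pics/wrist0.png

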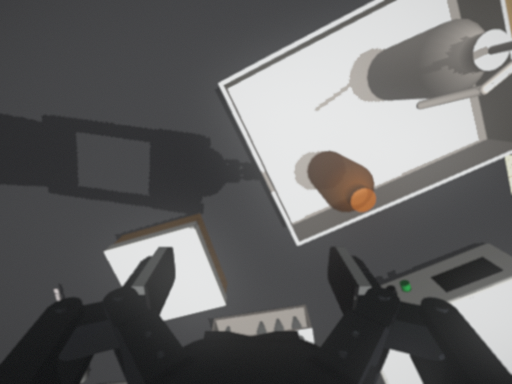

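The top view shows the rotator at about (228,168). The aluminium stand at (341,203) holds two grey keys. The red stand at (343,253) and the purple key at (399,204) are decoys. I'll enlarge the rotator and the stand.

```bash
python3 - <<'E'
from h import *
c=np.load('pics/top0.npz'); d=np.load('pics/side0.npz')
a=cv2.resize(c['image'][120:220,170:300],None,fx=6,fy=6,interpolation=cv2.INTER_CUBIC); cv2.imwrite('pics/t_rot.png',a)
a=cv2.resize(c['image'][170:230,300:400],None,fx=6,fy=6,interpolation=cv2.INTER_CUBIC); cv2.imwrite('pics/t_st.png',a)
a=cv2.resize(d['image'][120:310,190:400],None,fx=3.5,fy=3.5,interpolation=cv2.INTER_CUBIC)[:600,:800]; cv2.imwrite('pics/s_rot.png',a)
C=cloud(c)
for (u,v) in [(241,171),(268,178),(280,172),(205,155),(341,203),(333,203),(361,201)]: print(u,v,C[v,u].round(0))
E
```

```text
241 171 [579.  31. 110.]
268 178 [558. -50.  93.]
280 172 [572. -86. 132.]
205 155 [623. 136. 150.]
341 203 [ 481. -281.   45.]
333 203 [ 478. -244.  118.]
361 201 [ 482. -323.  140.]
```

View pics/t_rot.png

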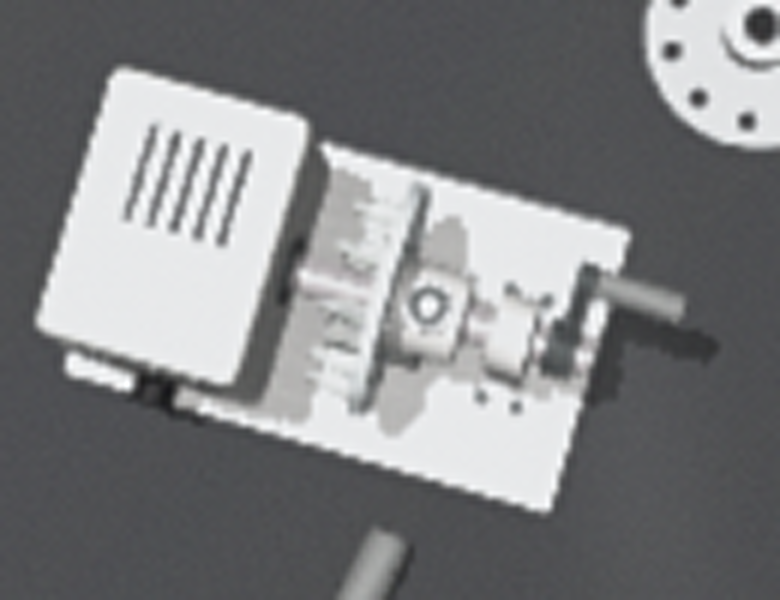

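View pics/t_st.png

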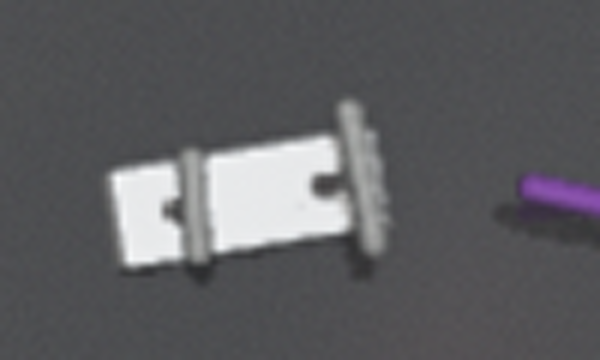

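View pics/s_rot.png

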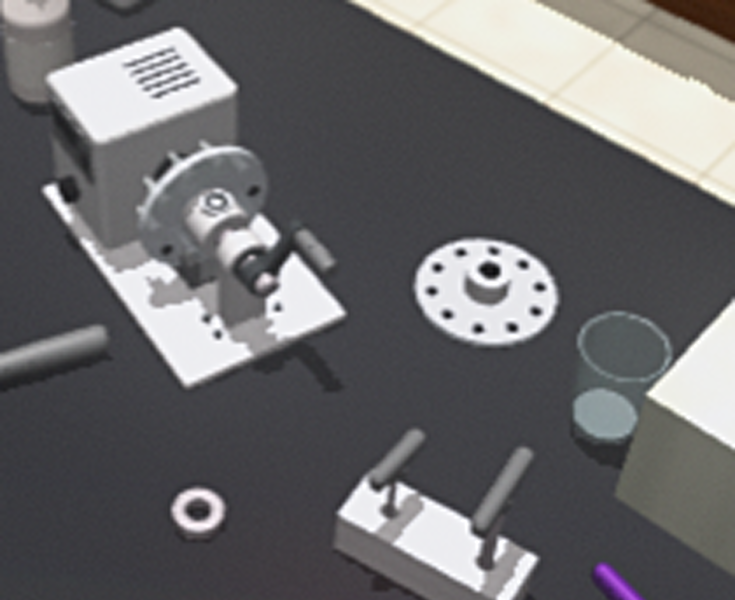

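```bash
python3 - <<'E'
from h import *
c=np.load('pics/wrist0.npz'); s=bot.state()
Rt=cv2.Rodrigues(s['tcp_rot'])[0]; Rc=c['rotation']; Rc=cv2.Rodrigues(Rc)[0]
print((Rt.T@Rc).round(3)); print(Rt.T@(c['eye']-s['tcp_pos'])); print(Rt.round(3))
# rotator estimates from top cloud
t=np.load('pics/top0.npz'); C=cloud(t)
Z=C[...,2]; P=C.reshape(-1,3)
m=(abs(P[:,0]-600)<150)&(abs(P[:,1]-40)<200)
for lo,hi,n in [(144,156,'box top'),(9,16,'plate')]:
    q=P[m&(P[:,2]>lo)&(P[:,2]<hi)][:,:2].astype(np.float32); r=cv2.minAreaRect(q); print(n,r,P[m&(P[:,2]>lo)&(P[:,2]<hi)][:,2].mean(), len(q))
m=(abs(P[:,0]-480)<70)&(abs(P[:,1]+285)<110)
for lo,hi,n in [(40,50,'stand'),(108,125,'small'),(130,150,'large')]:
    k=m&(P[:,2]>lo)&(P[:,2]<hi); q=P[k][:,:2].astype(np.float32); print(n,cv2.minAreaRect(q),np.median(P[k][:,2]),len(q))
E
```

```text
[[ 0.001 -0.951 -0.311]
 [ 1.     0.     0.001]
 [-0.001 -0.311  0.951]]
[  79.57979188   -0.38961718 -141.96497349]
[[-0.898  0.439 -0.001]
 [ 0.439  0.898 -0.002]
 [ 0.    -0.002 -1.   ]]
box top ((608.7882080078125, 127.00334930419922), (164.1356201171875, 139.719970703125), 73.01703643798828) 149.63565542702457 1591
plate ((602.4099731445312, 35.968780517578125), (388.778564453125, 297.2119140625), 89.55036163330078) 12.177381630202367 1354
stand ((481.05133056640625, -280.30902099609375), (49.90810012817383, 138.75148010253906), 9.077339172363281) 45.14189037760502 446
small ((471.1151428222656, -271.58026123046875), (81.93455505371094, 56.3321647644043), 80.20606231689453) 115.95192959284213 92
large ((487.64129638671875, -319.6828918457031), (77.700439453125, 13.118349075317383), 6.860951900482178) 139.56717921006089 117
```

```bash
cat >> h.py <<'E'
def rot(yaw_y):
    """tool down, tool y axis at world angle yaw_y"""
    y=np.array([np.cos(yaw_y),np.sin(yaw_y),0]); z=np.array([0,0,-1.]); x=np.cross(y,z)
    return cv2.Rodrigues(np.stack([x,y,z],1))[0].ravel()
E
python3 - <<'E'
from h import *
for a in (-.287,np.pi-.287):
    q=bot.inverse_kinematics([570,-10,290],rot(a)); print(q)
bot.move_to([570,-10,290],rot(np.pi-.287))
c=snap('wrist','w1.png'); print(bot.state()['clock'])
E
```

```text
[-1.69329035e-01  1.56774872e-01  1.47854923e+00 -4.44089210e-16
  1.50626856e+00  1.17670965e-01]
NoneTraceback (most recent call last):
  File "<stdin>", line 4, in <module>
workcell.Unreachable: the arm cannot take that pose within its joint ranges
```

```bash
python3 - <<'E'
from h import *
for a in (-.287+2.7,-.287-2.7,-.287+1.57,-.287-1.57):
    q=bot.inverse_kinematics([570,-10,290],rot(a)); print(a,q)
bot.move_to([570,-10,290],rot(-.287-2.7) if bot.inverse_kinematics([570,-10,290],rot(-.287-2.7)) is not None else rot(-.287+2.6))
c=snap('wrist','w1.png'); print(bot.state()['clock'])
E
```

```text
2.4130000000000003 [-1.69329035e-01  1.56774872e-01  1.47854923e+00 -4.44089210e-16
  1.50626856e+00 -2.58232904e+00]
-2.987 [-1.69329035e-01  1.56774872e-01  1.47854923e+00 -4.44089210e-16
  1.50626856e+00  2.81767096e+00]
1.2830000000000001 [-0.16932904  0.15677487  1.47854923  0.          1.50626856 -1.45232904]
-1.857 [-1.69329035e-01  1.56774872e-01  1.47854923e+00 -4.44089210e-16
  1.50626856e+00  1.68767096e+00]
2.7083
```

View pics/w1.png

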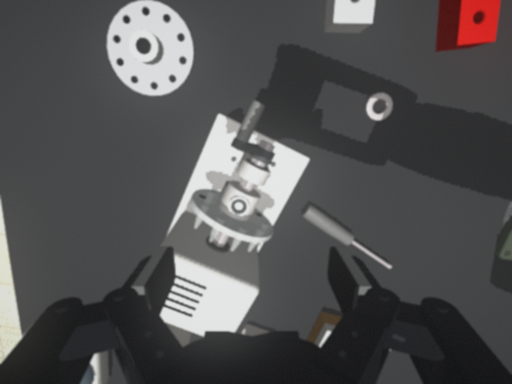

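```bash
python3 - <<'E'
from h import *
c=np.load('pics/w1.npz')
a=cv2.resize(c['image'][90:245,160:320],None,fx=5,fy=5,interpolation=cv2.INTER_CUBIC)[:600]; cv2.imwrite('pics/w1z.png',a)
b=cv2.resize(c['image'][185:230,215:265],None,fx=12,fy=12,interpolation=cv2.INTER_CUBIC); cv2.imwrite('pics/w1s.png',b)
C=cloud(c); P=C.reshape(-1,3)
m=(abs(P[:,0]-600)<150)&(abs(P[:,1]-40)<220)
k=m&(P[:,2]>145)&(P[:,2]<155); q=P[k]; print(len(q),q.mean(0),cv2.minAreaRect(q[:,:2].astype(np.float32)))
k=m&(P[:,2]>8)&(P[:,2]<16); 
q=P[k]; r=cv2.minAreaRect(q[:,:2].astype(np.float32)); print('plate',len(q),r,cv2.boxPoints(r).round(1).tolist(),np.median(q[:,2]))
E
```

```text
5127 [602.94022569 146.92176412 149.54663438] ((596.4137573242188, 128.67208862304688), (167.064453125, 114.5817642211914), 82.78764343261719)
plate 5898 ((602.0905151367188, -22.376480102539062), (259.380615234375, 369.7522888183594), 12.72260856628418) [[434.8999938964844, 129.39999389648438], [516.2999877929688, -231.3000030517578], [769.2999877929688, -174.1999969482422], [687.9000244140625, 186.5]] 11.710557088421325
```

View pics/w1z.png

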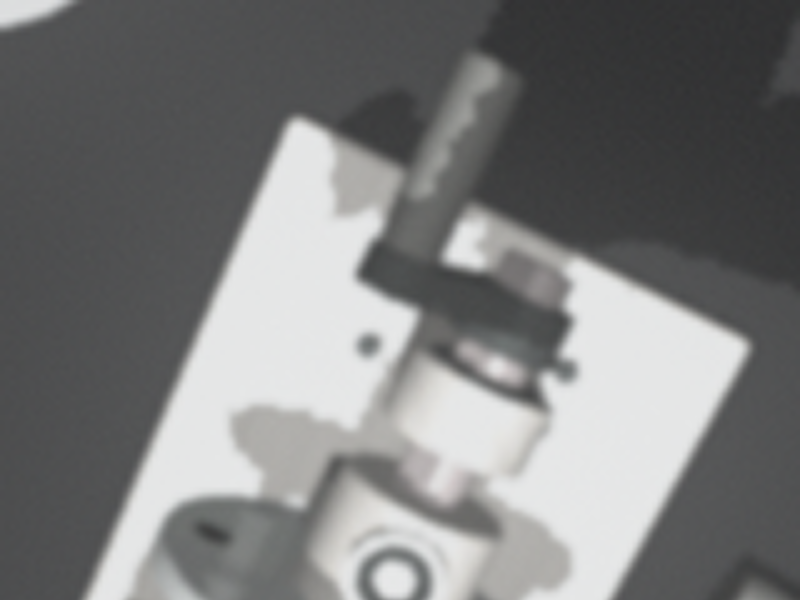

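View pics/w1s.png

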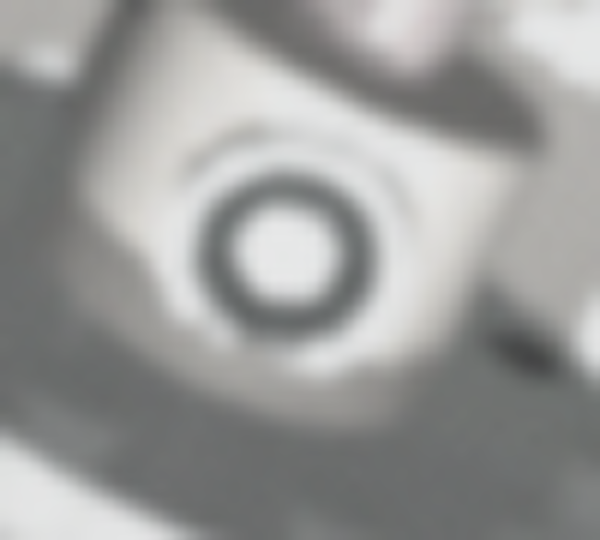

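```bash
python3 - <<'E'
from h import *
c=np.load('pics/w1.npz'); C=cloud(c)
o=lambda L,s,u0,v0:(np.array(L)[:,0]/s+u0-.4,np.array(L)[:,1]/s+v0-.4)
p=pix2world(c,*o([(293,117),(750,345),(85,600),(610,600)],5,160,90),z=12.); print(p.round(1))
d=p[1]-p[0]; print('front',np.linalg.norm(d),np.arctan2(-d[1],-d[0]))
for i,j in((0,2),(1,3)):
    d=p[j]-p[i]; print('side yaw',np.arctan2(-d[0],d[1]))
S=pix2world(c,238.3,205.5,z=112.)[0]; print('socket',S, C[205,238])
t=np.load('pics/top0.npz'); print(pix2world(t,428/6+170-.4,305/6+120-.4,z=112))
E
```

```text
[[630.4 -74.4  12. ]
 [479.1 -28.2  12. ]
 [681.5  91.4  12. ]
 [506.4  63.8  12. ]]
front 158.25649662122285 -0.2961997428667977
side yaw -0.29893671555604784
side yaw -0.2892831371808867
socket [580.32382166  30.46321708 112.        ] [580.78657976  30.58703322 110.01458821]
[[580.39073159  31.4371676  112.        ]]
```

```bash
python3 - <<'E'
from h import *
c=np.load('pics/w1.npz'); C=cloud(c); P=C.reshape(-1,3)
yaw=-.296; O=np.array([582.0,38.4]); ex=np.array([np.cos(yaw),np.sin(yaw)]); ey=np.array([-ex[1],ex[0]])
R=np.c_[(P[:,:2]-O)@ex,(P[:,:2]-O)@ey,P[:,2]]
k=(R[:,1]<-88)&(R[:,1]>-135)&(abs(R[:,0])<70)&(R[:,2]>40)&(R[:,2]<160)
q=R[k]; print(len(q), q.min(0),q.max(0))
for y0 in range(-130,-88,6):
    g=q[(q[:,1]>y0)&(q[:,1]<=y0+6)]
    if len(g): 
        i=g[:,2].argmax(); print(y0,len(g),g[:,0].min().round(1),g[:,0].max().round(1),np.percentile(g[:,2],95).round(1),np.median(g,0).round(1))
E
```

```text
644 [  -9.9960108  -131.12018644   78.95190543] [ 40.32419773 -88.02765525 132.141355  ]
-130 83 25.1 40.2 130.9 [  32.9 -126.9  128.9]
-124 83 24.7 40.3 131.1 [  32.7 -120.9  129. ]
-118 78 24.8 40.1 130.7 [  32.6 -115.   129. ]
-112 81 24.9 40.3 130.8 [  32.5 -109.1  128.9]
-106 75 25.0 40.0 130.7 [  32.6 -103.1  129. ]
-100 80 24.6 40.2 131.3 [ 32.5 -97.2 129. ]
-94 148 -10.0 39.9 130.3 [  9.4 -91.2  96.1]
```

```bash
cat >> h.py <<'E'
yaw=-.296; O=np.array([582.0,38.4]); ex=np.array([np.cos(yaw),np.sin(yaw)]); ey=np.array([-ex[1],ex[0]])
def rw(x,y,z): 
    p=O+x*ex+y*ey; return np.array([p[0],p[1],z])
E
python3 - <<'E'
from h import *
r=rot(yaw); th=.707
g=lambda t,dz=0: rw(50*np.sin(t),-111,85+50*np.cos(t)-19+dz)
bot.move_gripper(45,20)
bot.move_to(g(th,60),r)
bot.movel(g(th),rate=100)
bot.move_gripper(10,20); s=bot.state(); print(s['width'],s['ft_force'],s['clock'],s['tcp_pos'])
for t in np.linspace(th,0,8)[1:]:
    bot.movel(g(t),rate=60)
s=bot.state(); print(s['width'],s['ft_force'],s['clock'],s['tcp_pos'],g(0))
E
```

```text
14.96137557487275 [-0.52121357 -0.00693689  2.48673723] 6.6833 [581.30481919 -77.43996159 104.93367082]
15.410647459213383 [ 4.94056683 -1.57586466  9.74452994] 8.4333 [553.85530287 -69.14035106 119.90055779] [549.62168775 -67.77271258 116.        ]
```

```bash
python3 - <<'E'
from h import *
bot.pause(.3); s=bot.state(); print(s['width'],s['ft_force'],s['clock'],s['tcp_pos'],s['tcp_rot'])
p=s['tcp_pos']; print(((p[:2]-O)@ex),((p[:2]-O)@ey),p[2]+19-85, np.arctan2((p[:2]-O)@ex,p[2]+19-85))
E
```

```text
15.010954924055184 [ 4.71561278 -1.36369972  9.65958018] 8.7333 [553.8568266  -69.15754969 119.92197737] [2.51823595 1.86440948 0.00967492]
4.454908717678242 -111.08923661953996 53.9219773724206 0.08243047296939762
```

```bash
python3 - <<'E'
from h import *
bot.move_gripper(45); s=bot.state(); p=s['tcp_pos']; print(s['ft_force'],s['clock'],p, rw(0,-111,116))
bot.movel(rw(0,-111,230),rate=250)
s=bot.state(); print(s['tcp_pos'],s['ft_force'],rw(0,-111,230))
bot.move_to(rw(0,-60,290),rot(-.287+2.6))
c=snap('wrist','w2.png'); print(bot.state()['clock'])
C=cloud(c); P=C.reshape(-1,3)
R=np.c_[(P[:,:2]-O)@ex,(P[:,:2]-O)@ey,P[:,2]]
k=(R[:,1]<-96)&(R[:,1]>-126)&(abs(R[:,0])<70)&(R[:,2]>105)&(R[:,2]<170)
q=R[k]; print(len(q),q.min(0),q.max(0),np.median(q,0))
E
```

```text
[0.29133471 0.75575635 0.29194867] 9.125 [548.22588911 -67.33877305 114.80687006] [549.62168775 -67.77271258 116.        ]
[549.0838607  -67.614157   229.40513733] [ 0.17369801 -0.73803271 -0.1947479 ] [549.62168775 -67.77271258 230.        ]
11.9333
398 [  -3.84598862 -125.97889055  133.62039945] [ 11.64673871 -96.0719442  144.13360618] [   3.10157977 -111.45760452  141.07053827]
```

View pics/w2.png

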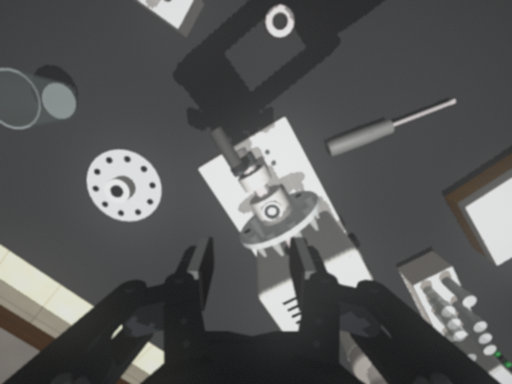

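```bash
python3 - <<'E'
from h import *
c=np.load('pics/w2.npz'); C=cloud(c); P=C.reshape(-1,3)
b=cv2.resize(c['image'][120:230,190:310],None,fx=5,fy=5,interpolation=cv2.INTER_CUBIC); cv2.imwrite('pics/w2z.png',b)
b=cv2.resize(c['image'][190:230,250:295],None,fx=13,fy=13,interpolation=cv2.INTER_CUBIC); cv2.imwrite('pics/w2s.png',b)
R=np.c_[(P[:,:2]-O)@ex,(P[:,:2]-O)@ey,P[:,2]]
for y0 in range(-128,-94,6):
    g=R[(R[:,1]>y0)&(R[:,1]<=y0+6)&(abs(R[:,0])<50)&(R[:,2]>130)]; t=g[g[:,2]>g[:,2].max()-1.5]
    print(y0,len(g),g[:,0].min().round(1),g[:,0].max().round(1),t.mean(0).round(1))
for y0 in (-58,-50):  # pedestal top
    g=R[(R[:,1]>y0)&(R[:,1]<=y0+6)&(abs(R[:,0])<50)&(R[:,2]>80)]; print('ped',g[:,0].min(),g[:,0].max(),g[:,2].max())
E
```

```text
-128 80 -3.5 11.6 [   4.2 -125.2  142.5]
-122 81 -3.5 11.2 [   4.  -119.2  142.8]
-116 81 -3.7 11.3 [   3.4 -113.2  142.7]
-110 83 -3.6 49.7 [  48.6 -104.2  382.3]
-104 2277 -3.8 50.0 [  44.8 -101.3  382.1]
-98 2749 -3.7 43.4 [ 37.3 -96.6 381.6]
ped -37.158788707694804 19.438603460435623 380.94075832244283
ped -49.99855068171804 19.894886658113798 382.6526614460512
```

View pics/w2s.png

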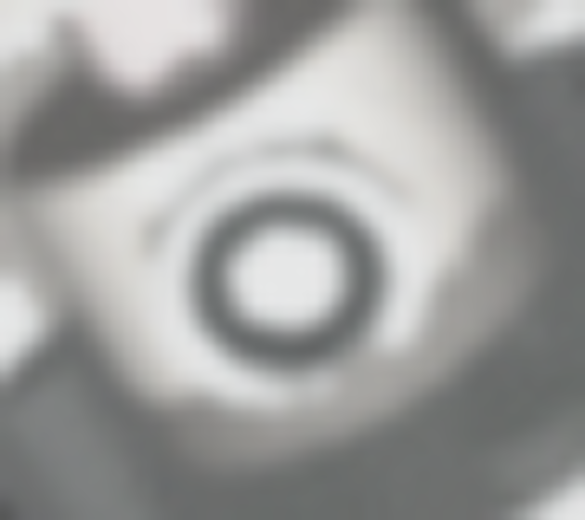

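View pics/w2z.png

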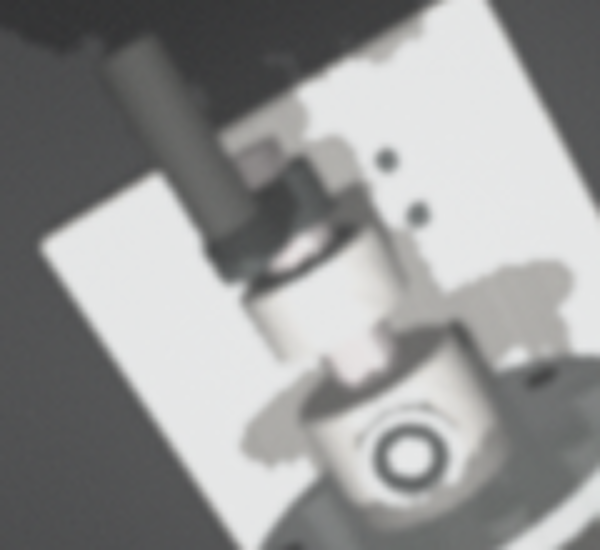

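```bash
python3 - <<'E'
from h import *
c=np.load('pics/w2.npz')
S=pix2world(c,271.6,211.1,z=112.)[0]; print(S,(S[:2]-O)@ex,(S[:2]-O)@ey)
S=np.array([580.3,30.5]);print((S-O)@ex,(S-O)@ey)
r=rot(yaw)
bot.move_to(rw(0,-111,165),r)
bot.movel(rw(0,-111,116),rate=100)
bot.move_gripper(10,20); bot.pause(.2); s=bot.state();p=s['tcp_pos']; print(s['width'],s['ft_force'],(p[:2]-O)@ex,p[2])
bot.movel(rw(-1.,-111,116),rate=30); bot.pause(.2); s=bot.state();p=s['tcp_pos']; print(s['width'],s['ft_force'],(p[:2]-O)@ex,p[2])
bot.move_gripper(45)
bot.movel(rw(0,-111,165),rate=250)
bot.movel(rw(0,-88,165),rate=250); bot.pause(.1)
c=snap('wrist','w3.png'); print(bot.state()['clock'])
C=cloud(c); P=C.reshape(-1,3)
R=np.c_[(P[:,:2]-O)@ex,(P[:,:2]-O)@ey,P[:,2]]
k=(R[:,1]<-96)&(R[:,1]>-126)&(abs(R[:,0])<50)&(R[:,2]>125)&(R[:,2]<150)
q=R[k]; print(len(q),q.min(0),q.max(0),np.median(q,0)) if len(q) else 0
E
```

```text
[579.69640931  31.06540982 112.        ] -0.0639353246198662 -7.687564983668316
0.6783338322178317 -8.052320361986897
14.76679827695745 [ 3.29403418 -0.19048704  5.22189575] 1.631123359017173 117.40607852481516
15.205301319726901 [ 4.54772537 -2.28080721  5.16891932] 1.0133161197145382 117.39672954666358
16.8833
800 [  -6.05334271 -125.9606989   133.24528691] [  9.56718144 -96.02112122 143.75793231] [   1.30741738 -110.45006092  140.99645931]
```

View pics/w3.png

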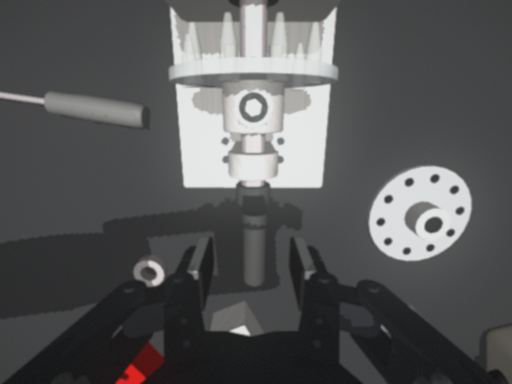

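```bash
python3 - <<'E'
from h import *
c=np.load('pics/w3.npz')
b=cv2.resize(c['image'][87:127,234:274],None,fx=15,fy=15,interpolation=cv2.INTER_CUBIC); cv2.imwrite('pics/w3s.png',b)
b=cv2.resize(c['image'][120:300,190:320],None,fx=3,fy=3,interpolation=cv2.INTER_CUBIC); cv2.imwrite('pics/w3c.png',b)
E
```

```text
(no output)
```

View pics/w3s.png

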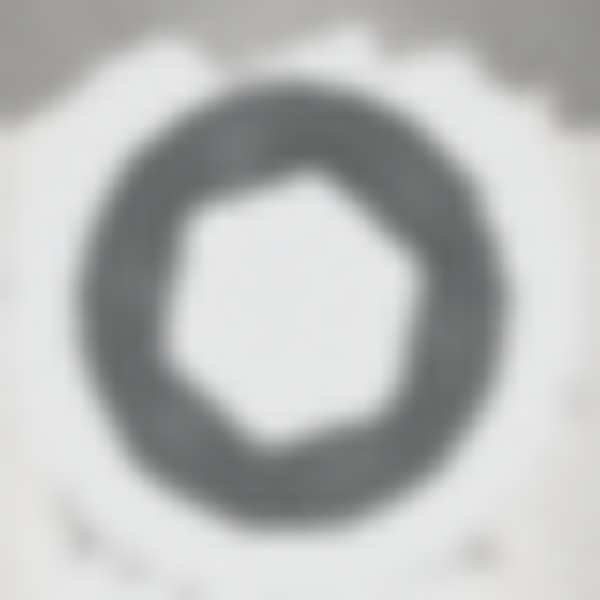

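View pics/w3c.png

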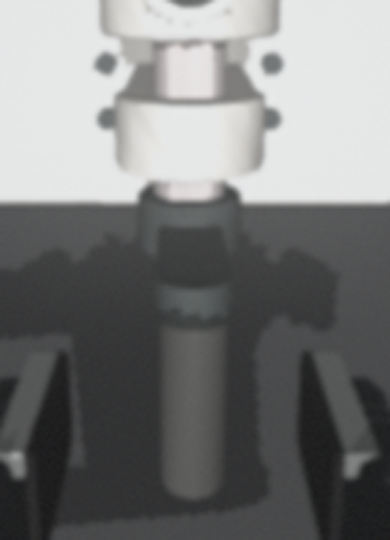

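```bash
python3 - <<'E'
from h import *
c=np.load('pics/w3.npz'); im=cv2.cvtColor(c['image'],cv2.COLOR_BGR2GRAY)[87:127,234:274]
b=cv2.resize(im,None,fx=15,fy=15,interpolation=cv2.INTER_CUBIC)
_,t=cv2.threshold(b,165,255,0); n,l,st,ce=cv2.connectedComponentsWithStats(t); i=l[310,293]; print(st[i],ce[i])
m=(l==i).astype(np.uint8); cn=cv2.findContours(m,0,1)[0][0][:,0].astype(float)
W=pix2world(c,(cn[:,0]+.5)/15-.5+234,(cn[:,1]+.5)/15-.5+87,z=108.)[:,:2]
# 6-fold phase via area-based support
Q=np.c_[(W-O)@ex,(W-O)@ey]
best=[]
for th in np.radians(np.arange(0,60,.5)):
    w=0
    for k in range(3):
        d=np.array([np.cos(th+k*np.pi/3),-np.sin(th+k*np.pi/3)]); p=Q@d; w+=p.max()-p.min()
    best.append((w/3,th))
print(min(best),max(best))
k=cv2.fitEllipse(cv2.findContours((l==i).astype(np.uint8),0,1)[0][0]); print(k)
# outer dark ring centre
cc=ce[i]; ring=(b<165).astype(np.uint8); ring[l==i]=1; n2,l2,s2,c2=cv2.connectedComponentsWithStats(ring); j=l2[310,293]; print(s2[j],c2[j])
for q,z in ((c2[j],112.),(cc,108.),(cc,102)):
    S=pix2world(c,(q[0]+.5)/15-.5+234,(q[1]+.5)/15-.5+87,z=z)[0]; print(S,(S[:2]-O)@ex,(S[:2]-O)@ey)
E
```

```text
[  166   175   254   269 51534] [291.44782086 309.51888074]
(np.float64(11.382745309210824), np.float64(0.20943951023931956)) (np.float64(12.298018536160749), np.float64(0.7330382858376184))
((291.48077392578125, 309.4731750488281), (250.8614044189453, 261.3304138183594), 169.76466369628906)
[    79     82    427    447 148417] [291.54020092 305.94877945]
[580.20586224  31.4931121  112.        ] 0.2986027019833573 -7.1298574471150005
[580.174991    31.36537556 108.        ] 0.3063343348655136 -7.26104387616799
[580.20255332  31.39662701 102.        ] 0.3235820554568883 -7.223111685441661
```

```bash
python3 - <<'E'
from h import *
bot.movel(rw(0,-88,230),rate=300)
bot.move_to([484,-318,240],rot(1.72)); bot.pause(.1)
c=snap('wrist','w4.png'); s=bot.state(); print(s['clock'],s['joint_pos'])
C=cloud(c); P=C.reshape(-1,3)
for lo,hi in ((134,148),(108,126),(42,48)):
    k=(abs(P[:,0]-480)<70)&(abs(P[:,1]+285)<90)&(P[:,2]>lo)&(P[:,2]<hi); q=P[k]
    print(len(q),np.median(q[:,2]) if len(q) else 0,cv2.minAreaRect(q[:,:2].astype(np.float32)) if len(q)>5 else 0)
b=cv2.resize(c['image'][60:310,100:420],None,fx=2.3,fy=2.3,interpolation=cv2.INTER_CUBIC); cv2.imwrite('pics/w4z.png',b)
E
```

```text
19.55 [-7.30094209e-01  2.08551384e-01  1.52104959e+00  4.48469669e-05
  1.41215134e+00 -2.45054526e+00]
1076 140.15001643541723 ((487.293701171875, -320.7886047363281), (77.96067810058594, 14.000736236572266), 9.84822940826416)
672 115.22099367586819 ((491.1502685546875, -271.9879150390625), (55.02973556518555, 98.67987060546875), 27.375144958496094)
2962 44.69074322771132 ((481.9175720214844, -281.2015075683594), (50.127872467041016, 139.0720672607422), 8.715824127197266)
```

View pics/w4z.png

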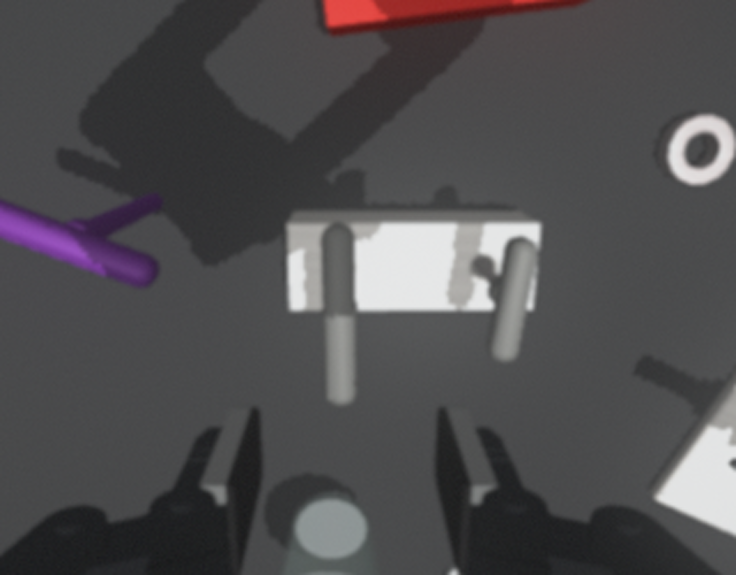

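View pics/w4.png

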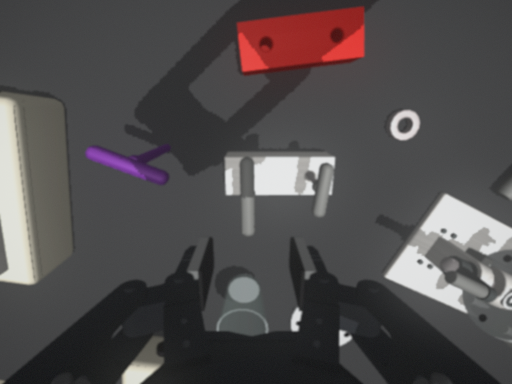

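```bash
python3 - <<'E'
from h import *
r=rot(1.743); k=np.array([487.5,-320.8])
bot.movel([*k,150],rotation=r,rate=150)
bot.movel([*k,114.5],rate=80)
bot.move_gripper(8,80); bot.pause(.2); s=bot.state(); print(s['width'],s['ft_force'],s['torque'],s['tcp_pos'],s['clock'])
bot.movel([*k,300],rate=200); bot.pause(.2)
s=bot.state(); print(s['width'],s['ft_force'],s['torque'],s['tcp_pos'],s['clock'])
c=snap('wrist','w5.png')
for a in (1.065,2.112): print(bot.inverse_kinematics([580,31,260],rot(a)))
E
```

```text
12.53251942627802 [1.30595485 0.1030156  3.15484421] [-0.05491782 -0.02546546  0.00891913] [ 487.9099566  -321.15789769  115.15500851] 21.475
12.64304738058507 [ 0.06617635  0.0715532  -1.40158664] [-0.00743766 -0.00445453  0.00594484] [ 486.9300731  -320.30609265  298.20688168] 22.75
[-9.55616527e-02  1.98038074e-01  1.49188218e+00 -4.44089210e-16
  1.45167240e+00 -1.16056165e+00]
[-9.55616527e-02  1.98038074e-01  1.49188218e+00 -4.44089210e-16
  1.45167240e+00 -2.20756165e+00]
```

View pics/w5.png

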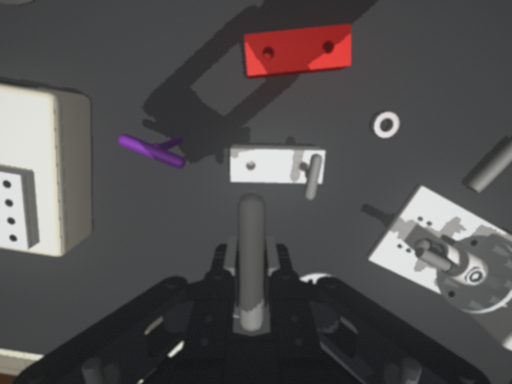

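```bash
cat >> h.py <<'E'
def meas(): 
    s=bot.state(); return s['tcp_pos']
E
python3 - <<'E'
from h import *
S=np.array([580.1,31.2]); r=rot(1.065)
bot.move_to([*S,300],r)
bot.movel([*S,248],rate=150); bot.pause(.3)
s=bot.state(); p=s['tcp_pos']; print(p,s['ft_force'],s['torque'],s['clock'])
R=cv2.Rodrigues(s['tcp_rot'])[0]; print(R.round(4), np.arctan2(R[1,1],R[0,1]))
c=snap('wrist','w6.png'); d=snap('side','s6.png'); t=snap('top','t6.png')
b=cv2.resize(d['image'][110:240,190:310],None,fx=4.6,fy=4.6,interpolation=cv2.INTER_CUBIC); cv2.imwrite('pics/s6z.png',b)
for nm,z in (('tip',p[2]-110),('sock',112)): print(nm,(proj(d,[p[0],p[1],z])-[190,110])*4.6,(proj(d,[S[0],S[1],z])-[190,110])*4.6)
E
```

```text
[580.78878904  31.12514486 249.30709634] [ 0.10511557 -0.567195   -3.11794774] [ 0.0260414  -0.00364669  0.04423031] 24.9667
[[-8.748e-01  4.845e-01  2.300e-03]
 [ 4.845e-01  8.748e-01 -2.000e-04]
 [-2.100e-03  1.000e-03 -1.000e+00]] 1.0649705307264492
tip [[283.85215655 277.22199207]] [[283.01444393 277.71974911]]
sock [[283.82568497 308.59479928]] [[283.00091275 309.09275268]]
```

View pics/s6z.png

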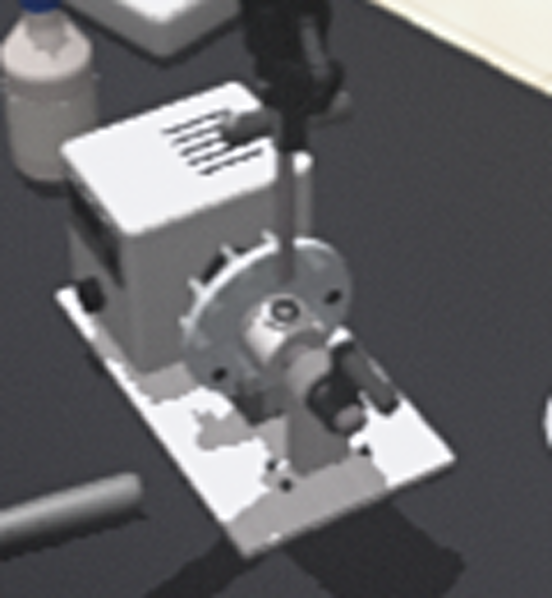

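View pics/w6.png

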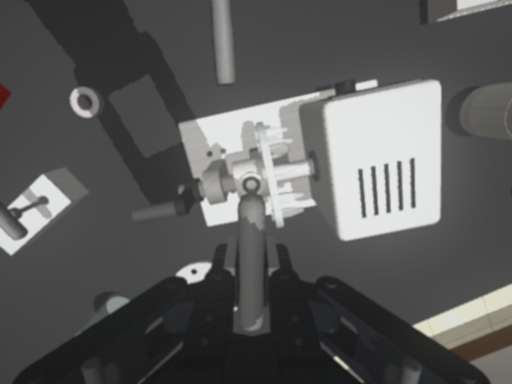

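```bash
python3 - <<'E'
from h import *
S=np.array([580.1,31.2])
hit=bot.movel([*S,226],rate=80); s=bot.state(); print(s['tcp_pos'],s['ft_force'],s['clock'])
hit=bot.movel([*S,208],rate=25,until_force=5); bot.pause(.1); s=bot.state(); print(hit,s['tcp_pos'],s['ft_force'],s['torque'],s['clock'])
E
```

```text
[579.28293856  31.28676965 224.55454614] [-0.29984016  0.38802767 -1.63550571] 25.5417
True [580.27492775  31.22600231 212.78626203] [-1.42699106  0.10156562  5.89805974] [0.03673142 0.08103408 0.0414368 ] 26.2
```

```bash
cat >> h.py <<'E'
S=np.array([580.1,31.2])
def turn(th,z0=211.5,n=6,settle=.05):
    bot.movel([*S,z0-1.5*th],rotation=rot(1.065-th),rate=25)
    T=[];F=[]
    for i in range(n):
        bot.pause(settle/n); s=bot.state(); T.append(s['torque']); F.append(s['ft_force'])
    R=cv2.Rodrigues(s['tcp_rot'])[0]; a=1.065-np.arctan2(R[1,1],R[0,1])
    T=np.array(T);F=np.mean(F,0)
    print('th %.3f act %.3f Tz %.4f (sd %.4f) Fz %.1f F %s z %.1f xy %s t %.2f'%(th,a,T[:,2].mean(),T[:,2].std(),F[2],F[:2].round(1),s['tcp_pos'][2],s['tcp_pos'][:2].round(1),s['clock']))
    return T[:,2].mean()
E
python3 - <<'E'
from h import *
for th in (0,.1,.2,.3,.4,.6,.8): turn(th)
E
```

```text
th 0.000 act -0.000 Tz 0.0030 (sd 0.0168) Fz 5.8 F [-1.1  0.1] z 212.7 xy [580.6  31.2] t 26.50
th 0.100 act 0.100 Tz 0.0245 (sd 0.0331) Fz 6.5 F [-1.7  0.1] z 212.7 xy [580.6  31.2] t 26.80
th 0.200 act 0.200 Tz 0.1368 (sd 0.0284) Fz 6.7 F [-1.5  0. ] z 212.6 xy [580.5  31.2] t 27.10
th 0.300 act 0.299 Tz 0.1535 (sd 0.0107) Fz 6.7 F [-1.9  0.1] z 212.5 xy [580.5  31.2] t 27.40
th 0.400 act 0.399 Tz 0.1317 (sd 0.0365) Fz 6.9 F [-1.6  0.2] z 212.3 xy [580.5  31.2] t 27.70
th 0.600 act 0.599 Tz 0.1575 (sd 0.0263) Fz 7.0 F [-1.8  0.1] z 212.0 xy [580.5  31.2] t 28.10
th 0.800 act 0.799 Tz 0.1586 (sd 0.0245) Fz 7.1 F [-2.   0.3] z 211.7 xy [580.4  31.2] t 28.50
```

```bash
python3 - <<'E'
from h import *
turn(1.0)
print([round(float(bot.state()['torque'][2]),4) for _ in range(8)])
T=[]
for i in range(40):
    bot.pause(.005); s=bot.state(); T.append(s['torque'][2])
print(np.round(T,3),np.mean(T),s['clock'])
E
```

```text
th 1.000 act 0.999 Tz 0.1473 (sd 0.0178) Fz 7.3 F [-1.7  0.1] z 211.4 xy [580.4  31.2] t 28.90
[0.1166, 0.1166, 0.1166, 0.1166, 0.1166, 0.1166, 0.1166, 0.1166]
[0.131 0.124 0.117 0.164 0.128 0.166 0.13  0.169 0.177 0.12  0.1   0.201
 0.183 0.109 0.15  0.161 0.055 0.161 0.203 0.126 0.114 0.195 0.186 0.111
 0.169 0.095 0.095 0.115 0.159 0.174 0.152 0.159 0.128 0.105 0.207 0.177
 0.164 0.079 0.12  0.138] 0.1428884614450384 29.2333
```

```bash
python3 - <<'E'
from h import *
th=1.0; L=[]
while th<2.6:
    th+=.08; T=turn(th,n=15,settle=.125); L.append(T)
    if T>.215 : break
print(np.round(L,3))
E
```

```text
th 1.080 act 1.079 Tz 0.1434 (sd 0.0272) Fz 7.1 F [-2.1 -0. ] z 211.3 xy [580.4  31.2] t 29.61
th 1.160 act 1.159 Tz 0.1604 (sd 0.0323) Fz 7.1 F [-1.8  0.2] z 211.2 xy [580.4  31.2] t 29.98
th 1.240 act 1.239 Tz 0.1479 (sd 0.0235) Fz 7.4 F [-2.   0.2] z 211.1 xy [580.4  31.3] t 30.36
th 1.320 act 1.319 Tz 0.1529 (sd 0.0390) Fz 7.3 F [-1.9  0.3] z 210.9 xy [580.4  31.3] t 30.73
th 1.400 act 1.399 Tz 0.1330 (sd 0.0309) Fz 7.2 F [-2.   0.4] z 210.8 xy [580.4  31.3] t 31.11
th 1.480 act 1.479 Tz 0.1461 (sd 0.0294) Fz 7.0 F [-1.8  0.3] z 210.7 xy [580.4  31.3] t 31.48
th 1.560 act 1.559 Tz 0.1463 (sd 0.0264) Fz 7.1 F [-2.   0.3] z 210.6 xy [580.4  31.3] t 31.86
th 1.640 act 1.639 Tz 0.1562 (sd 0.0409) Fz 7.1 F [-1.9  0.2] z 210.5 xy [580.4  31.3] t 32.23
th 1.720 act 1.719 Tz 0.1498 (sd 0.0295) Fz 7.3 F [-1.7  0.4] z 210.3 xy [580.4  31.3] t 32.61
th 1.800 act 1.799 Tz 0.1592 (sd 0.0318) Fz 7.3 F [-1.7  0.3] z 210.2 xy [580.4  31.3] t 32.98
th 1.880 act 1.879 Tz 0.1515 (sd 0.0283) Fz 7.0 F [-2.1  0.5] z 210.1 xy [580.4  31.3] t 33.36
th 1.960 act 1.959 Tz 0.1522 (sd 0.0376) Fz 7.2 F [-2.   0.4] z 210.0 xy [580.4  31.3] t 33.73
th 2.040 act 2.039 Tz 0.1728 (sd 0.0305) Fz 7.2 F [-1.7  0.3] z 209.9 xy [580.4  31.3] t 34.11
th 2.120 act 2.119 Tz 0.1861 (sd 0.0208) Fz 7.4 F [-1.8  0.3] z 209.8 xy [580.5  31.3] t 34.48
th 2.200 act 2.199 Tz 0.1990 (sd 0.0226) Fz 7.6 F [-2.   0.4] z 209.7 xy [580.5  31.3] t 34.86
th 2.280 act 2.279 Tz 0.2122 (sd 0.0280) Fz 7.4 F [-2.2  0.5] z 209.6 xy [580.5  31.3] t 35.23
th 2.360 act 2.359 Tz 0.2381 (sd 0.0305) Fz 7.3 F [-2.   0.7] z 209.5 xy [580.5  31.3] t 35.61
[0.143 0.16  0.148 0.153 0.133 0.146 0.146 0.156 0.15  0.159 0.152 0.152
 0.173 0.186 0.199 0.212 0.238]
```

```bash
python3 - <<'E'
from h import *
for th in (2.43,2.49,2.55):
    T=turn(th,n=36,settle=.3)
    if T>.268: break
E
```

```text
th 2.430 act 2.429 Tz 0.2585 (sd 0.0297) Fz 7.6 F [-2.   0.4] z 209.4 xy [580.5  31.3] t 36.16
th 2.490 act 2.489 Tz 0.2818 (sd 0.0285) Fz 7.5 F [-1.9  0.5] z 209.3 xy [580.4  31.3] t 36.71
```

```bash
python3 - <<'E'
from h import *
for th in (2.41,2.35,2.29,2.23):
    T=turn(th,z0=212.5+.0,n=15,settle=.125)
    if T<.03: break
E
```

```text
th 2.410 act 2.412 Tz 0.0567 (sd 0.0199) Fz 5.4 F [-1.4  0.4] z 209.4 xy [580.3  31.4] t 37.08
th 2.350 act 2.353 Tz -0.0002 (sd 0.0299) Fz 5.3 F [-1.   0.6] z 209.4 xy [580.3  31.3] t 37.46
```

```bash
python3 - <<'E'
from h import *
bot.movel([*S,300],rate=120)
s=bot.state(); print(s['ft_force'],s['tcp_pos'],s['clock'])
bot.move_to([487.7,-320.9,300],rot(1.743)); 
hit=bot.movel([487.7,-320.9,168],rate=150,until_force=15); bot.pause(.3)
s=bot.state(); print(hit,s['ft_force'],s['tcp_pos'],s['clock'])
d=snap('side','s7.png'); t=snap('top','t7.png')
b=cv2.resize(d['image'][200:310,260:380],None,fx=5,fy=5,interpolation=cv2.INTER_CUBIC); cv2.imwrite('pics/s7z.png',b)
p=s['tcp_pos']; print((proj(d,[p-[0,0,110],[488,-320.7,45]])-[260,200])*5)
E
```

```text
[-0.24457736  1.54169849 -2.6515885 ] [579.37491542  31.20893178 298.55012162] 38.3667
False [ 0.77267685 -0.61371779 -2.53541441] [ 488.06619375 -321.19570108  168.81724773] 42.7667
[[345.60434179 386.60118673]
 [341.21028574 401.07821   ]]
```

View pics/s7z.png

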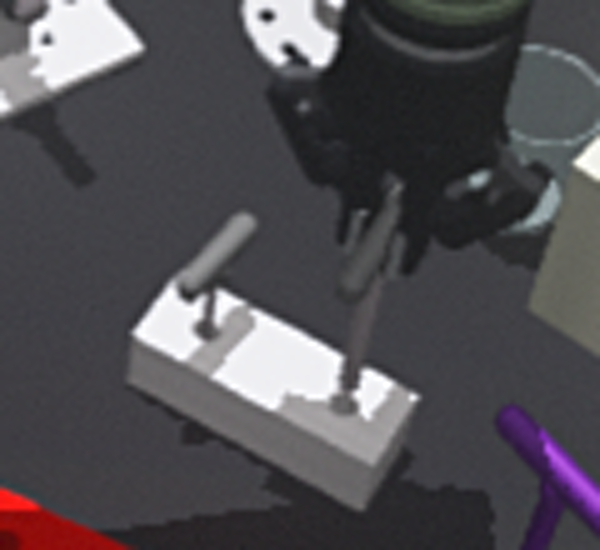

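```bash
python3 - <<'E'
from h import *
k=[487.7,-320.9]
hit=bot.movel([*k,113.5],rate=60,until_force=8); bot.pause(.1)
s=bot.state(); print(hit,s['ft_force'],s['tcp_pos'],s['clock'])
E
```

```text
True [1.17518045 0.13649379 5.53053086] [ 487.22648346 -320.44870125  115.06942212] 43.7917
```

```bash
python3 - <<'E'
from h import *
bot.move_gripper(40,20); bot.pause(.2)
bot.movel([487.7,-320.9,250],rate=180); bot.pause(.1)
c=snap('wrist','w8.png'); C=cloud(c); P=C.reshape(-1,3)
for lo,hi in ((134,150),):
    k=(abs(P[:,0]-480)<70)&(abs(P[:,1]+300)<70)&(P[:,2]>lo)&(P[:,2]<hi); q=P[k]
    print(len(q),np.median(q[:,2]),cv2.minAreaRect(q[:,:2].astype(np.float32)))
# look at rotator from above again
bot.move_to(rw(0,-88,230),rot(yaw)); bot.pause(.1)
c=snap('wrist','w9.png'); print(bot.state()['clock'])
C=cloud(c); P=C.reshape(-1,3); R=np.c_[(P[:,:2]-O)@ex,(P[:,:2]-O)@ey,P[:,2]]
k=(R[:,1]<-96)&(R[:,1]>-126)&(abs(R[:,0])<50)&(R[:,2]>125)&(R[:,2]<150)
q=R[k]; print(len(q),q.min(0),q.max(0),np.median(q,0))
snap('side','s9.png')
E
```

```text
1026 140.2092110725534 ((486.5542297363281, -319.75225830078125), (78.06658172607422, 13.38589859008789), 9.44670295715332)
47.7417
474 [  -6.45577095 -125.97775308  133.90640842] [  9.04454568 -96.11077398 144.22059272] [   1.20402539 -110.354116    141.11401263]
```

View pics/w9.png

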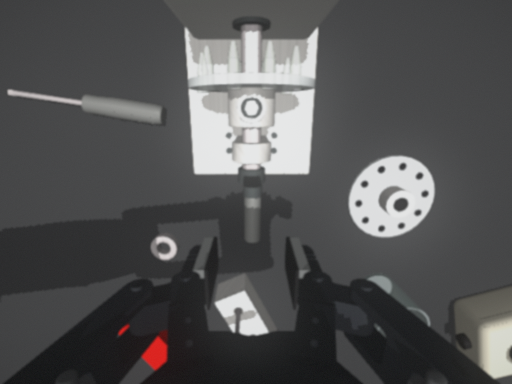

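View pics/s9.png

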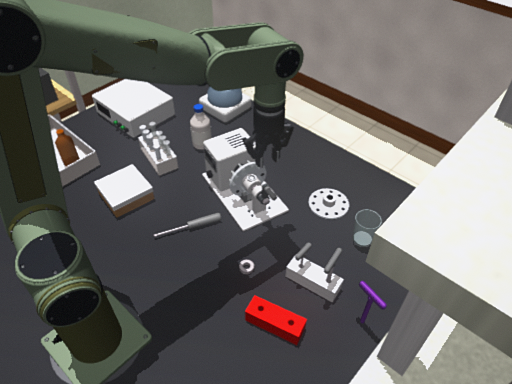

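```bash
python3 -c "
from h import *
print(bot.state()['ft_force']); bot.close_job()"
```

```text
[-0.55864142  0.85561636 -0.21950587]
the job is handed in; nothing more can be done
```

The setscrew is tightened onto the flat, the larger key is back in its hole, and I handed the job in at about 48 s. `close_job()` gives no verdict.

- **Shaft:** The first turn of the crank left the flat about 0.08 rad off, because the grip stuck in the pads and the arm gave way. I regrasped the crank and nudged it. The last picture puts the grip 1.3 mm off centre, about 0.03 rad (limit 0.12).
- **Setscrew:** The larger key went straight into the socket, which I measured at about 0.21 rad. Drag was about 0.150 N m and the screw met the flat after about 1.95 rad of key turn. I stopped at 0.282 N m, so 0.13 N m above drag, or roughly 87 N on the pad. That force comes from averaged, noisy torque readings, good to about ±0.005 N m, because the pad force can't be read directly. I backed the key off to zero torque before pulling it out.
- **Key:** It stands in its original hole. The tool was at 115.1 mm on release against 115.2 mm at pick-up. The bar top is at 140.2 mm as before, and the bar centre is within about 1.5 mm of where it started.
- **Everything else:** The last side picture shows nothing else visibly moved. I judged that by eye, without measuring. The gripper was open and clear of everything when I handed in.

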